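# Feel the free play of an antenna rotator on the radio bench

## Task

Check the free play of the larger antenna rotator: by the peg on its arm, swing the arm gently anticlockwise (seen from above) until the toothed ring under it resists, then back clockwise until the ring resists again. Do not drag the ring more than 15 degrees from where it stood, leave the arm standing halfway between the two points where you felt resistance, let go, and leave the small rotator alone.

Things in the scene. Friction and masses are not known exactly. Their poses are not given: they have to be found in the camera images.
- crossarm_peg (a point): Centre of the top of the upright steel peg (20 mm across, 50 mm tall) near the end of the larger rotator's arm, 186 mm above the bench. x points outward along the arm, z up; the rotator's upright axis lies 120 mm back along -x. The arm is a dark steel bar 18 mm wide, 12 mm thick; its upper face is 50 mm below the peg's top. Below it is an aluminium bell housing 150 mm across, fixed.
- crossarm (a joint): Angle (rad) of that arm relative to the toothed ring under it, growing anticlockwise from above; zero means nothing special. The arm swings freely (0.5 N at the peg) and stays where left, over a free play of 35 to 50 degrees whose ends you must find; at either end it takes the ring along, needing about 13 N at the peg. It starts 10 degrees or more from either end.
- ring_bolt (a point): Centre of the top of the dark bolt head (16 mm across, 7 mm tall) on the toothed steel ring (136 mm across) between the larger rotator's housing and arm, 55 mm from the axis: it shows whether the ring turns. The ring is stiff to turn and stays where it is left.
- small_peg (a point): Centre of the top of the peg (14 mm across, 35 mm tall, its top 142 mm above the bench) on the small rotator's arm, 80 mm from that rotator's axis. Built like the larger one but 97 mm across and 75 mm tall at the housing; not to be moved.

How it is judged:
On the way, in this order (a step that is already met when the one before it is completed fails the run):
1. the arm is swung anticlockwise to the end of its free play (within 4 degrees) (value of joint crossarm above 0.43 rad), for 0.1 s.
2. the arm is swung back clockwise to the other end of its free play (within 4 degrees) (value of joint crossarm below -0.15 rad), for 0.1 s.
At the end, for the whole second after the job is handed in: The arm is at rest within 10 degrees of the middle of its free play, the toothed ring within 15 degrees (14.5 mm at its bolt) of where it began, and the small rotator's peg within 15 mm of where it began (value of joint crossarm between -0.035 and 0.315 rad and velocity of joint crossarm between -0.05 and 0.05 rad/s and distance of ring_bolt from where it was at the start of the episode below 0.0145 m and distance of small_peg from where it was at the start of the episode below 0.015 m); the robot touches nothing.
It fails at once if the toothed ring is dragged more than 15 degrees (14.5 mm at its bolt) (distance of ring_bolt from where it was at the start of the episode above 0.0145 m).
It fails at once if the small rotator's arm is moved by more than 15 mm (distance of small_peg from where it was at the start of the episode above 0.015 m).
It also fails if it takes over 58 s, if anything falls off the work surface, if the arm or the gripper's body presses on something with over 40 N, if the wrist force passes 120 N, or if a joint passes its speed limit or range.

## Robot

A 6-joint arm with a two-finger parallel gripper is mounted at the origin on the work surface. World frame = base frame: x ahead of the robot, y to its left, z up, the work surface at z = 0. Lengths are in m, angles in rad, forces in N, time in s.
With the tool pointing down it reaches from about 0.375 to 0.975 m from the base axis. Payload 3.8 kg.
Tool frame: the origin (TCP) lies between the finger pads; the fingertips stand 22 mm ahead of it and the grasp point (between the pads) lies 3 mm ahead of it (bot.finger_overhang is the distance from the TCP to the fingertips, in m); x points along the fingers, y is the direction in which the jaws open and shut, and the axes are right-handed (so a half turn about x gives the same grasp; the last joint's range is limited). The gripper opens to 85 mm and grips with 20 to 120 N. Pads are 22 mm wide; open, the fingers measure 114 mm over their backs; the gripper's body (76 mm by 85 mm) begins 54 mm behind the grasp point. The pads swing forward as they close: fully open they stand 13 mm farther back than shut.
Start: joints at [-1.216, 0.264, 1.604, -0, 1.274, -0.037], TCP at [0.258, -0.624, 0.253] pointing down, gripper open.
Joint ranges: [-2.63, 2.63], [-0.94, 2.18], [0.31, 2.57], [-1.31, 4.45], [0, 2.66], [-2.55, 2.55]. Speed limits (rad/s): [2.57, 2.57, 3.14, 3.14, 3.14, 3.14].

## Interface

Orientations are given as a rotation vector (axis times angle).
In Python, from workcell import bot gives the robot as it stands. The module is installed in compiled form; this text tells all that it offers.
- The arm moves only by the tool arm_command, never from a script. Its argument "series" is a list that holds one entry, the list of rows, each a list of 7 numbers: the turn, a rotation vector about the tool's x, y, z in rad, then the shift along the tool's x, y, z in cm, then the opening, from 0 (shut) to 1 (fully open). In form: [[[rx, ry, rz, x, y, z, grip], ...]]. A call has 1 to 10 rows; each row shifts and turns the pose as measured when the row begins, along the tool's axes as they then stand; what a row does not reach is not made up. A row lasts 1/10 s, in which the tool goes at most 50 mm and 8.59 degrees, less where a joint would pass 70% of its speed; a pose out of reach is approached as far as the arm can. A call is refused whole if a number of a shift passes 5 or a number of a turn 0.15, either way. A call with a gripper value outside its range is refused whole. The fingers move at their own pace and stop on an object; "newtons" is the grip in N (left out, the last holds). Time passes only in rows, so rows that do not move let the fingers close. It gives the time, the measured TCP pose, the force and the opening at its end, in the units of the state.
- bot.read_state(): the state, without advancing time (a new reading comes with each control period).
- bot.read_camera(name): name is "scene" or "side" or "wrist"; returns (picture, depth): 384x512x3 uint8, blue, green, red; 384x512 float32, m along the optical axis (not along the pixel's ray), 0 where there is no reading.
- bot.camera_info(name): a dict with "K" (3x3 intrinsics, pixels), "extrinsics" (4x4, takes a point from camera to world coordinates). Camera axes: x right, y down, z forward; pixel columns grow to the right and rows downward; lengths in m; the calibration is good to about 2 mm. A picture is of the moment at which its call begins: read the wrist's pose just before it. camera_info takes no time and is no camera call; for the wrist camera it gives the pose at the moment of the call.
- bot.finish_job(): hands the job in, once; it reports no verdict.
The state is a dict: "time": time; "q": joint angles; "joint_vel": joint speeds; "joint_torque": joint torques, N m; "tool_pos": TCP position; "tcp_rot": TCP orientation; "wrist_force": force on the tool from outside, world axes, zero at the start; "torque": the same for the moment, N m; "width": opening from 0.0 (shut) to 1.0 (fully open).
Only numpy, scipy, OpenCV 4.12 (cv2) and the standard library are available. Lean on these libraries where they do the work, as an engineer would, in place of code of your own. Each camera call takes 0.05 s, during which the arm holds its last target.

## Working session

There is one attempt and no reset: what is moved stays moved. The work goes in short steps, Python scripts to look and compute and a tool call to move; the robot and the scene stay as the last step left them, time stands still between calls to the robot, and variables do not carry over. Pictures are saved under pics/ and viewed, and the job is handed in when it is done.

Besides the shell and the picture viewer there is one more tool, called as name([rows], argument=value, ...), one row to a line, values as JSON. arm_command: Moves the arm, as the interface text tells. Its arguments: {"type":"object","properties":{"series":{"type":"array"},"newtons":{"type":"number"}},"required":["series"]}

```bash
mkdir -p pics
python3 - <<'E'
from workcell import bot
import cv2,numpy as np
s=bot.read_state();print({k:np.round(v,3) for k,v in s.items()})
for n in["scene","side","wrist"]:
    p,d=bot.read_camera(n);i=bot.camera_info(n)
    cv2.imwrite(f"pics/{n}0.png",p);np.savez(f"{n}0.npz",p=p,d=d,K=i["K"],E=i["extrinsics"])
    print(n,i["K"],np.round(i["extrinsics"],3))
E
```

```text
{'time': np.float64(0.0), 'q': array([-1.216,  0.265,  1.605,  0.   ,  1.274, -0.037]), 'joint_vel': array([ 0.002,  0.001, -0.002, -0.003, -0.002, -0.001]), 'joint_torque': array([ 0.0000e+00, -5.1511e+01, -3.6731e+01, -0.0000e+00,  1.3000e-02,
       -0.0000e+00]), 'tool_pos': array([ 0.258, -0.623,  0.252]), 'tcp_rot': array([ 2.007,  0.401, -2.008]), 'wrist_force': array([-0.669, -0.082,  0.639]), 'torque': array([-0.023,  0.055, -0.082]), 'width': np.float64(1.0)}
scene [[370.67590057   0.         255.03735025]
 [  0.         370.67590057 194.13665975]
 [  0.           0.           1.        ]] [[-0.376  0.75  -0.544  0.918]
 [ 0.927  0.309 -0.213  0.156]
 [ 0.008 -0.584 -0.812  0.746]
 [ 0.     0.     0.     1.   ]]
side [[359.68602026   0.         256.72711556]
 [  0.         359.68602026 187.88955323]
 [  0.           0.           1.        ]] [[-0.739 -0.332  0.587  0.171]
 [-0.674  0.367 -0.641  0.448]
 [-0.003 -0.869 -0.495  0.522]
 [ 0.     0.     0.     1.   ]]
wrist [[325.21269841   0.         253.75413116]
 [  0.         325.21269841 191.6749499 ]
 [  0.           0.           1.        ]] [[ 0.381 -0.884 -0.272  0.326]
 [-0.924 -0.365 -0.109 -0.595]
 [-0.003  0.293 -0.956  0.373]
 [ 0.     0.     0.     1.   ]]
```

View pics/scene0.png

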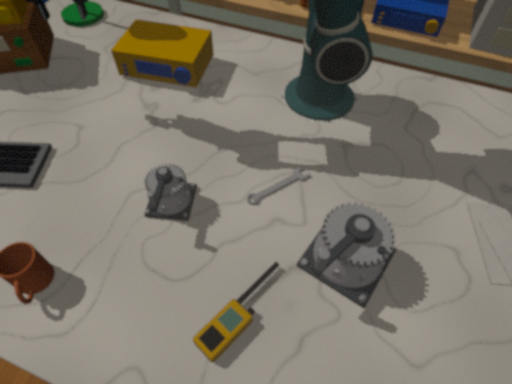

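View pics/side0.png

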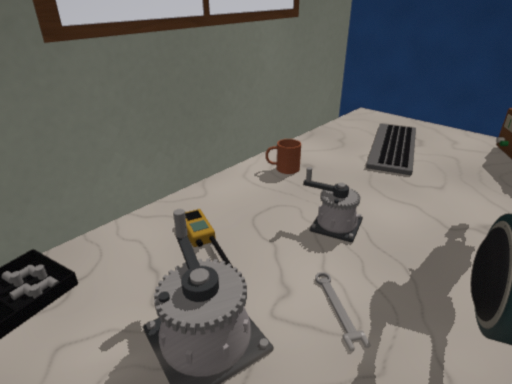

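View pics/wrist0.png

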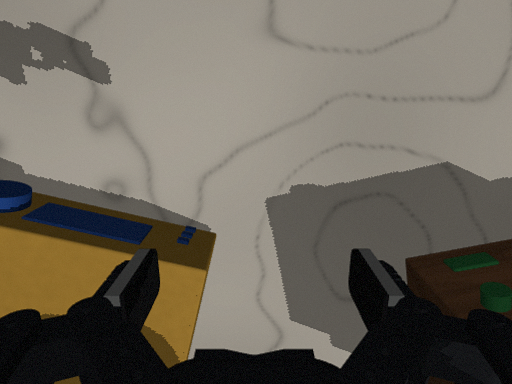

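The side view shows the large rotator with its hub at about (200,278), peg top at (180,212) and bolt at (164,296). In the scene view its hub is at about (361,226). I'll zoom in to measure.

```bash
cat > h.py <<'E'
import numpy as np
def ray(f,u,v,z):
    K,E=f["K"],f["E"];d=E[:3,:3]@np.linalg.solve(K,[u,v,1.]);o=E[:3,3]
    return o+d*(z-o[2])/d[2]
def dp(f,u,v):
    K,E=f["K"],f["E"];z=f["d"][int(v),int(u)]
    return E[:3,:3]@(np.linalg.solve(K,[u,v,1.])*z)+E[:3,3]
def proj(f,p):
    K,E=f["K"],f["E"];c=E[:3,:3].T@(np.array(p)-E[:3,3]);c=K@c;return c[:2]/c[2]
E
python3 - <<'E'
import cv2,numpy as np
from h import *
a=np.load("scene0.npz");b=np.load("side0.npz")
A=cv2.resize(a["p"][190:310,290:410],None,fx=5,fy=5,interpolation=cv2.INTER_CUBIC)
B=cv2.resize(b["p"][200:340,140:260],None,fx=4.2,fy=4.2,interpolation=cv2.INTER_CUBIC)
cv2.imwrite("pics/zs.png",A);cv2.imwrite("pics/zb.png",B)
print("peg side",ray(b,180,212,.186),dp(b,180,213))
print("hub scene",dp(a,361,226),"hub side",dp(b,201,277))
E
```

```text
peg side [0.60949537 0.1611239  0.186     ] [0.6052794  0.16413303 0.18734436]
hub scene [0.50821639 0.21082441 0.14603687] hub side [0.49733985 0.21316392 0.14728439]
```

View pics/zs.png

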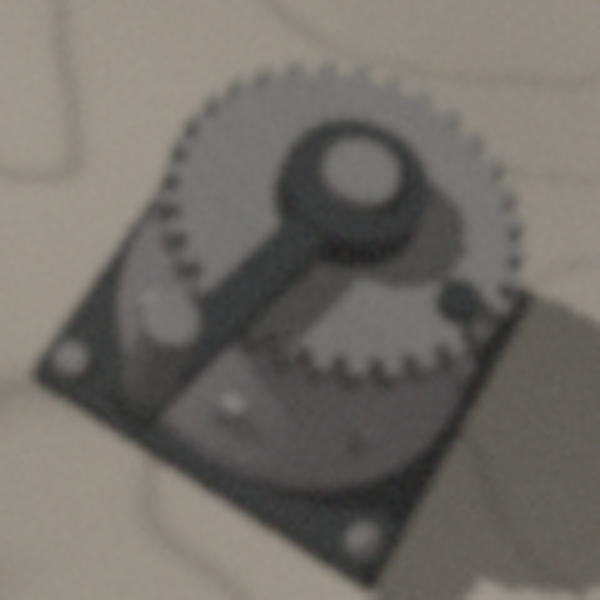

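View pics/zb.png

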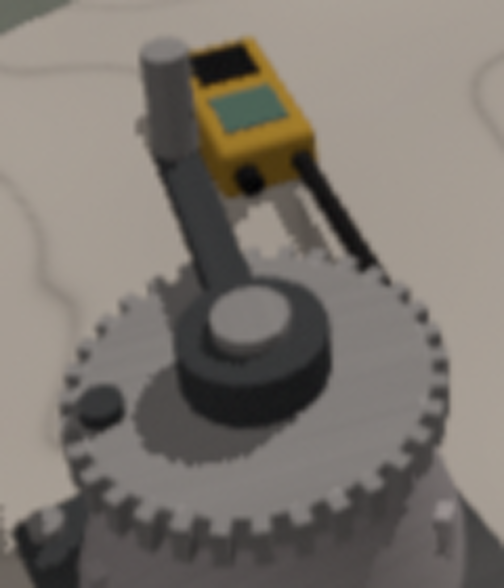

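Run:
```python
from h import *
a=np.load("scene0.npz");b=np.load("side0.npz")
print("peg",ray(a,324.5,254,.186),ray(b,179.8,211.9,.186))
for z in(.145,.148,.151,.154):
    print("hub",z,ray(a,362.4,223.8,z),ray(b,199.3,276.2,z))
for z in(.120,.125,.13):print("bolt",z,ray(a,382,250,z),ray(b,163.8,296.2,z))
# small
for u,v in((163,174),(170,172),(160,190)):print(dp(a,u,v))
for u,v in((309,169),(342,189)):print("s",dp(b,u,v))
print(ray(b,309,168,.142))
```

```text
peg [0.61249237 0.16260834 0.186     ] [0.60999427 0.16116327 0.186     ]
hub 0.145 [0.50170854 0.21231124 0.145     ] [0.50248707 0.2123409  0.145     ]
hub 0.148 [0.5037851 0.2120312 0.148    ] [0.49984431 0.21421899 0.148     ]
hub 0.151 [0.50586166 0.21175115 0.151     ] [0.49720155 0.21609708 0.151     ]
hub 0.154 [0.50793823 0.2114711  0.154     ] [0.49455879 0.21797516 0.154     ]
bolt 0.12 [0.52731056 0.2614535  0.12      ] [0.5309624  0.25887536 0.12      ]
bolt 0.125 [0.53042887 0.26061296 0.125     ] [0.52647746 0.26123126 0.125     ]
bolt 0.13 [0.53354717 0.25977242 0.13      ] [0.52199252 0.26358716 0.13      ]
[ 0.52262763 -0.2139283   0.11718954]
[ 0.50715106 -0.20695532  0.10975227]
[ 0.5567989  -0.20357088  0.1069016 ]
s [ 0.59184765 -0.19419134  0.14066142]
s [ 0.50840946 -0.20905381  0.11210732]
[ 0.59341771 -0.19625869  0.142     ]
```

```bash
cat >> h.py <<'E'
from scipy.spatial.transform import Rotation as Ro
C=np.array([.5021,.2123]);Rr=.120
def target(theta_deg,z,sgn=1,r=Rr):
    t=np.radians(theta_deg);y=sgn*np.array([-np.sin(t),np.cos(t),0]);x=np.array([0,0,-1.])
    return np.array([C[0]+r*np.cos(t),C[1]+r*np.sin(t),z]),Ro.from_matrix(np.c_[x,y,np.cross(x,y)])
def status(s):
    p=s["tool_pos"];d=p[:2]-C;R=Ro.from_rotvec(s["tcp_rot"])
    th=np.degrees(np.arctan2(d[1],d[0]));t=np.radians(th)
    f=s["wrist_force"];
    print("t",round(float(s["time"]),2),"th",round(th,2),"r",round(float(np.hypot(*d)),4),"z",round(p[2],4),"ft",round(-f[0]*np.sin(t)+f[1]*np.cos(t),2),"fr",round(f[0]*np.cos(t)+f[1]*np.sin(t),2),"fz",round(f[2],2),"w",round(float(s["width"]),3))
def delta(s,tp,tR):
    R=Ro.from_rotvec(s["tcp_rot"])
    return (R.inv()*tR).as_rotvec(), R.inv().apply(tp-s["tool_pos"])*100
def rows(s,tp,tR,n):
    R=Ro.from_rotvec(s["tcp_rot"]);p=s["tool_pos"];w=(R.inv()*tR).as_rotvec()/n;dp_=(tp-p)/n
    for i in range(n):
        print(np.round(w,3),np.round(R.inv().apply(dp_)*100,2));R=R*Ro.from_rotvec(w)
E
python3 - <<'E'
from workcell import bot
from h import *
s=bot.read_state();status(s)
print(np.round(Ro.from_rotvec(s["tcp_rot"]).as_matrix(),3))
for sg in(1,-1):
    print(sg,*[np.round(v,3) for v in delta(s,*target(-24.8,.27,sg))])
    rows(s,*target(-24.8,.27,sg),20)
E
```

```text
t 0.15 th -106.31 r 0.8707 z 0.2522 ft -0.14 fr 0.01 fz 0.66 w 1.006
[[-0.001  0.382 -0.924]
 [ 0.002 -0.924 -0.382]
 [-1.    -0.002 -0.   ]]
1 [-2.317e+00 -2.000e-03  1.000e-03] [ -1.667 -59.087 -62.656]
[-0.116 -0.     0.   ] [-0.08 -2.95 -3.13]
[-0.116 -0.     0.   ] [-0.08 -2.57 -3.45]
[-0.116 -0.     0.   ] [-0.08 -2.16 -3.73]
[-0.116 -0.     0.   ] [-0.08 -1.71 -3.95]
[-0.116 -0.     0.   ] [-0.09 -1.24 -4.12]
[-0.116 -0.     0.   ] [-0.09 -0.76 -4.24]
[-0.116 -0.     0.   ] [-0.09 -0.26 -4.3 ]
[-0.116 -0.     0.   ] [-0.09  0.24 -4.3 ]
[-0.116 -0.     0.   ] [-0.09  0.73 -4.24]
[-0.116 -0.     0.   ] [-0.09  1.22 -4.13]
[-0.116 -0.     0.   ] [-0.09  1.69 -3.96]
[-0.116 -0.     0.   ] [-0.09  2.13 -3.74]
[-0.116 -0.     0.   ] [-0.09  2.55 -3.47]
[-0.116 -0.     0.   ] [-0.09  2.94 -3.15]
[-0.116 -0.     0.   ] [-0.09  3.28 -2.79]
[-0.116 -0.     0.   ] [-0.09  3.58 -2.39]
[-0.116 -0.     0.   ] [-0.09  3.83 -1.96]
[-0.116 -0.     0.   ] [-0.09  4.03 -1.51]
[-0.116 -0.     0.   ] [-0.09  4.18 -1.03]
[-0.116 -0.     0.   ] [-0.09  4.27 -0.54]
-1 [0.825 0.001 0.002] [ -1.667 -59.087 -62.656]
[0.041 0.    0.   ] [-0.08 -2.95 -3.13]
[0.041 0.    0.   ] [-0.08 -3.08 -3.01]
[0.041 0.    0.   ] [-0.08 -3.2  -2.88]
[0.041 0.    0.   ] [-0.08 -3.32 -2.74]
[0.041 0.    0.   ] [-0.08 -3.43 -2.61]
[0.041 0.    0.   ] [-0.08 -3.53 -2.46]
[0.041 0.    0.   ] [-0.08 -3.63 -2.31]
[0.041 0.    0.   ] [-0.08 -3.72 -2.16]
[0.041 0.    0.   ] [-0.09 -3.81 -2.01]
[0.041 0.    0.   ] [-0.09 -3.89 -1.85]
[0.041 0.    0.   ] [-0.09 -3.96 -1.69]
[0.041 0.    0.   ] [-0.09 -4.03 -1.52]
[0.041 0.    0.   ] [-0.09 -4.09 -1.35]
[0.041 0.    0.   ] [-0.09 -4.14 -1.18]
[0.041 0.    0.   ] [-0.09 -4.19 -1.01]
[0.041 0.    0.   ] [-0.09 -4.22 -0.84]
[0.041 0.    0.   ] [-0.09 -4.25 -0.66]
[0.041 0.    0.   ] [-0.09 -4.28 -0.49]
[0.041 0.    0.   ] [-0.09 -4.29 -0.31]
[0.041 0.    0.   ] [-0.09 -4.3  -0.13]
```

arm_command([
  [[-0.116,0,0,-0.3,-2.95,-3.13,1],[-0.116,0,0,-0.3,-2.6,-3.45,1],[-0.116,0,0,-0.3,-2.2,-3.7,1],[-0.116,0,0,-0.3,-1.7,-3.95,1],[-0.116,0,0,-0.1,-1.2,-4.1,1],[-0.116,0,0,0,-0.8,-4.2,1],[-0.116,0,0,0,-0.3,-4.3,1],[-0.116,0,0,0,0.2,-4.3,1],[-0.116,0,0,0,0.7,-4.2,1],[-0.116,0,0,0,1.2,-4.1,1]],
])

```text
time: 1.15
tool_pos: [0.4264, -0.2176, 0.2616]
tcp_rot: [1.199, 1.223, -1.196]
wrist_force: [0.6, 0.9, -0.7]
width: 1.002
```

Run:
```python
from workcell import bot
from h import *
s=bot.read_state();status(s);print(s["q"],s["tool_pos"])
rows(s,*target(-24.8,.265,1),14)
```

```text
t 1.15 th -99.99 r 0.4365 z 0.2616 ft 0.44 fr -0.96 fz -0.68 w 1.002
[-0.52594382 -0.11652607  1.99534963  0.00322371  1.26774436 -0.54404052] [ 0.42638499 -0.21755867  0.26163921]
[-0.08 -0.   -0.  ] [-0.01  1.37 -2.69]
[-0.08 -0.   -0.  ] [-0.01  1.58 -2.57]
[-0.08 -0.   -0.  ] [-0.02  1.78 -2.44]
[-0.08 -0.   -0.  ] [-0.02  1.97 -2.29]
[-0.08 -0.   -0.  ] [-0.02  2.14 -2.12]
[-0.08 -0.   -0.  ] [-0.02  2.3  -1.94]
[-0.08 -0.   -0.  ] [-0.02  2.45 -1.75]
[-0.08 -0.   -0.  ] [-0.02  2.59 -1.55]
[-0.08 -0.   -0.  ] [-0.02  2.7  -1.34]
[-0.08 -0.   -0.  ] [-0.02  2.8  -1.12]
[-0.08 -0.   -0.  ] [-0.02  2.88 -0.89]
[-0.08 -0.   -0.  ] [-0.02  2.94 -0.66]
[-0.08 -0.   -0.  ] [-0.02  2.99 -0.42]
[-0.08 -0.   -0.  ] [-0.02  3.01 -0.18]
```

arm_command([
  [[-0.08,0,0,-0.05,1.4,-2.7,1],[-0.08,0,0,-0.05,1.6,-2.6,1],[-0.08,0,0,-0.05,1.8,-2.4,1],[-0.08,0,0,-0.05,2.0,-2.3,1],[-0.08,0,0,-0.05,2.1,-2.1,1],[-0.08,0,0,-0.05,2.3,-1.9,1],[-0.08,0,0,-0.05,2.5,-1.8,1],[-0.08,0,0,-0.05,2.6,-1.6,1],[-0.08,0,0,-0.05,2.7,-1.3,1],[-0.08,0,0,-0.05,2.8,-1.1,1]],
])

```text
time: 2.15
tool_pos: [0.556, 0.0714, 0.2656]
tcp_rot: [0.562, 1.505, -0.557]
wrist_force: [0.7, -0.3, -0.7]
width: 0.999
```

Run:
```python
from workcell import bot
from h import *
s=bot.read_state();status(s);print(s["q"],s["tool_pos"])
rows(s,*target(-24.8,.265,1),6)
```

```text
t 2.15 th -69.05 r 0.1509 z 0.2656 ft 0.56 fr 0.56 fz -0.71 w 0.999
[ 0.07984757  0.04323607  1.83374767  0.00621519  1.26958496 -0.77812592] [0.5560306  0.07141119 0.26562924]
[-0.047 -0.001 -0.   ] [ 0.01  1.74 -0.3 ]
[-0.047 -0.001 -0.   ] [ 0.01  1.75 -0.21]
[-0.047 -0.001 -0.   ] [ 0.01  1.76 -0.13]
[-0.047 -0.001 -0.   ] [ 0.01  1.77 -0.05]
[-0.047 -0.001 -0.   ] [0.01 1.77 0.03]
[-0.047 -0.001 -0.   ] [0.01 1.76 0.12]
```

arm_command([
  [[-0.047,0,0,0,1.75,-0.3,1],[-0.047,0,0,0,1.75,-0.2,1],[-0.047,0,0,0,1.75,-0.15,1],[-0.047,0,0,0,1.75,-0.05,1],[-0.047,0,0,0,1.75,0.05,1],[-0.047,0,0,0,1.75,0.1,1],[0,0,0,0,0,0,1],[0,0,0,0,0,0,1]],
])

```text
time: 2.95
tool_pos: [0.6146, 0.1699, 0.2641]
tcp_rot: [0.323, 1.555, -0.319]
wrist_force: [0.2, -0.0, 1.0]
width: 1.002
```

Run:
```python
from workcell import bot
from h import *
import cv2
s=bot.read_state();status(s);print(s["q"],s["tool_pos"])
print(delta(s,*target(-24.8,.172,1)))
i=bot.camera_info("wrist");p,d=bot.read_camera("wrist");f=dict(K=i["K"],E=i["extrinsics"],d=d)
np.savez("w1.npz",p=p,**f);cv2.imwrite("pics/w1.png",p);print(proj(f,[.611,.162,.186]))
```

```text
t 2.95 th -20.65 r 0.1202 z 0.2641 ft 0.05 fr 0.18 fz 1.01 w 1.002
[ 0.22763     0.19153352  1.67186715  0.00620377  1.28469268 -0.93618993] [0.61459072 0.16991583 0.26409083]
(array([ 0.02409495, -0.00877166, -0.00082091]), array([ 9.20801069, -0.87944044,  0.07022317]))
[241.36881815 213.99044293]
```

View pics/w1.png

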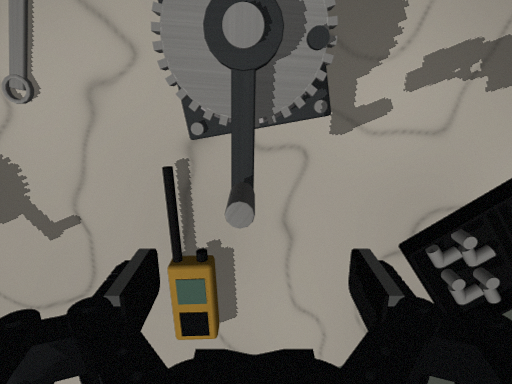

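The peg top is at (240,214), where I predicted it, and the bolt is at (318,38). I'll centre over the peg and descend.

arm_command([
  [[0.024,-0.009,0,0,-0.9,0.1,1],[0,0,0,1.5,0,0,1],[0,0,0,2,0,0,1],[0,0,0,2,0,0,1],[0,0,0,2,0,0,1],[0,0,0,1.5,0,0,1],[0,0,0,0,0,0,0.7],[0,0,0,0,0,0,0.5],[0,0,0,0,0,0,0.42],[0,0,0,0,0,0,0.42]],
], newtons=20)

```text
time: 4.0
tool_pos: [0.6095, 0.1552, 0.169]
tcp_rot: [0.347, 1.54, -0.347]
wrist_force: [-0.3, -0.0, 0.5]
width: 0.419
```

```bash
cat > st.py <<'E'
from workcell import bot
from h import *
import cv2,sys
s=bot.read_state();status(s)
if len(sys.argv)>1:
    n=sys.argv[1];i=bot.camera_info(n);p,d=bot.read_camera(n)
    np.savez(sys.argv[2]+".npz",p=p,d=d,K=i["K"],E=i["extrinsics"]);cv2.imwrite("pics/"+sys.argv[2]+".png",p)
d=s["tool_pos"][:2]-C
print(np.round(np.r_[delta(s,*target(np.degrees(np.arctan2(d[1],d[0])),.170,1))],3))
E
python3 st.py wrist w2
```

```text
t 4.0 th -28.0 r 0.1217 z 0.169 ft -0.15 fr -0.21 fz 0.46 w 0.419
[ 0.047  0.002 -0.001 -0.1    0.008 -0.166]
```

View pics/w2.png

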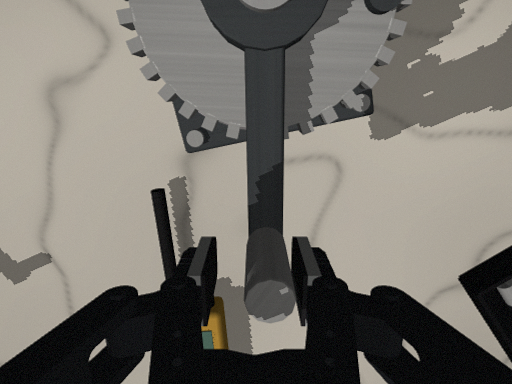

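The peg is between the pads, at about column 270 with the pads at about 210 and 310. I'll start the anticlockwise swing in small steps.

arm_command([
  [[0,0,0,0,0.3,-0.05,0.42],[0,0,0,0,0.3,-0.05,0.42],[-0.02,0,0,0,0.3,0,0.42],[-0.02,0,0,0,0.3,0,0.42],[-0.02,0,0,0,0.3,0,0.42],[-0.02,0,0,0,0.3,0,0.42],[-0.02,0,0,0,0.3,0,0.42],[0,0,0,0,0,0,0.42],[0,0,0,0,0,0,0.42]],
])

```text
time: 4.95
tool_pos: [0.6193, 0.1776, 0.1717]
tcp_rot: [0.261, 1.549, -0.259]
wrist_force: [-0.7, -0.1, 0.7]
width: 0.419
```

```bash
python3 st.py wrist w3
```

```text
t 4.95 th -16.5 r 0.1222 z 0.1717 ft -0.27 fr -0.64 fz 0.66 w 0.419
[-0.044  0.006 -0.002  0.173 -0.01  -0.222]
```

View pics/w3.png

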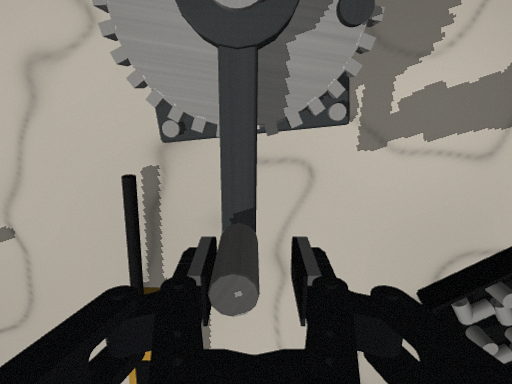

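arm_command([
  [[-0.03,0,0,0,0.15,-0.05,0.42],[-0.03,0,0,0,0.15,-0.05,0.42],[-0.02,0,0,0,0.15,-0.05,0.42],[-0.02,0,0,0,0.15,0,0.42]],
])

```text
time: 5.4
tool_pos: [0.6195, 0.1834, 0.1717]
tcp_rot: [0.176, 1.557, -0.176]
wrist_force: [-0.6, 0.6, 1.2]
width: 0.42
```

```bash
python3 st.py
```

```text
t 5.4 th -13.82 r 0.1209 z 0.1717 ft 0.45 fr -0.76 fz 1.15 w 0.42
[ 0.017  0.006 -0.001  0.171  0.001 -0.091]
```

arm_command([
  [[-0.012,0,0,0.05,0.2,-0.03,0.42],[-0.017,0,0,0,0.2,-0.03,0.42],[-0.017,0,0,0,0.2,0,0.42],[-0.017,0,0,0,0.2,0,0.42]],
])

```text
time: 5.8
tool_pos: [0.6207, 0.1921, 0.1712]
tcp_rot: [0.122, 1.561, -0.122]
wrist_force: [-0.1, -1.6, -0.9]
width: 0.423
```

```bash
python3 st.py
```

```text
t 5.8 th -9.68 r 0.1203 z 0.1712 ft -1.61 fr 0.12 fz -0.87 w 0.423
[ 0.013  0.007 -0.001  0.124  0.    -0.029]
```

arm_command([
  [[-0.012,0,0,0,0.2,-0.03,0.42],[-0.017,0,0,0,0.2,0,0.42],[-0.017,0,0,0,0.2,0,0.42]],
])

```text
time: 6.1
tool_pos: [0.6213, 0.1987, 0.1712]
tcp_rot: [0.083, 1.562, -0.082]
wrist_force: [-0.3, -0.1, 0.2]
width: 0.417
```

```bash
python3 st.py
```

```text
t 6.1 th -6.52 r 0.12 z 0.1712 ft -0.15 fr -0.31 fz 0.22 w 0.417
[ 0.008  0.007 -0.001  0.124 -0.     0.001]
```

arm_command([
  [[-0.012,0,0,0,0.2,-0.03,0.42],[-0.017,0,0,0,0.2,0,0.42],[-0.017,0,0,0,0.2,0,0.42]],
])

```text
time: 6.4
tool_pos: [0.6216, 0.2053, 0.1712]
tcp_rot: [0.043, 1.564, -0.043]
wrist_force: [0.5, -0.0, 0.2]
width: 0.416
```

```bash
python3 st.py wrist w4
```

```text
t 6.4 th -3.36 r 0.1197 z 0.1712 ft 0.01 fr 0.49 fz 0.23 w 0.416
[ 0.004  0.007 -0.     0.125 -0.     0.032]
```

View pics/w4.png

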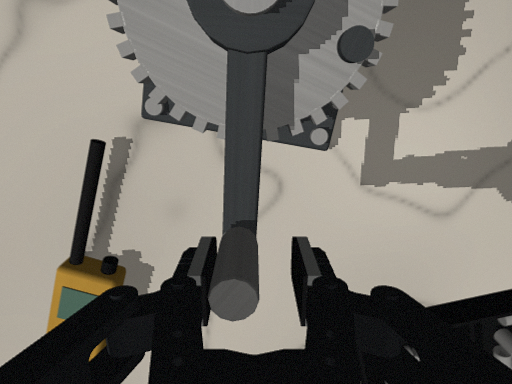

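Run:
```python
from h import *
for n,bu in(("w1",(318,38)),("w4",(356,44))):
    f=np.load(n+".npz");p=ray(f,*bu,.1225);d=p[:2]-C;print(n,p,np.degrees(np.arctan2(d[1],d[0])),np.hypot(*d))
```

```text
w1 [0.52754769 0.25904684 0.1225    ] 61.43734219728601 0.05322454248962957
w4 [0.52691772 0.25919798 0.1225    ] 62.11286594754268 0.05305977788453938
```

arm_command([
  [[-0.012,0,0,0,0.2,0,0.42],[-0.017,0,0,0,0.2,0,0.42]],
])

```text
time: 6.65
tool_pos: [0.6218, 0.2098, 0.1712]
tcp_rot: [0.019, 1.564, -0.018]
wrist_force: [0.1, -0.1, 1.0]
width: 0.416
```

```bash
python3 st.py
```

```text
t 6.65 th -1.21 r 0.1197 z 0.1712 ft -0.09 fr 0.06 fz 0.97 w 0.416
[-0.002  0.007 -0.     0.125  0.     0.027]
```

The ring hasn't moved (bolt at 61.4° then 62.1°). I'll continue.

arm_command([
  [[-0.017,0,0,0,0.2,0,0.42],[-0.017,0,0,0,0.2,0,0.42]],
])

```text
time: 6.85
tool_pos: [0.6217, 0.2141, 0.1712]
tcp_rot: [-0.011, 1.564, 0.011]
wrist_force: [-0.9, 0.3, 1.1]
width: 0.422
```

```bash
python3 st.py
```

```text
t 6.85 th 0.87 r 0.1196 z 0.1712 ft 0.27 fr -0.85 fz 1.07 w 0.422
[-0.002  0.007  0.     0.123  0.     0.035]
```

arm_command([
  [[-0.017,0,0,0,0.2,0,0.42],[-0.017,0,0,0,0.2,0,0.42]],
])

```text
time: 7.05
tool_pos: [0.6215, 0.2185, 0.1712]
tcp_rot: [-0.04, 1.564, 0.04]
wrist_force: [-0.8, 0.4, 0.2]
width: 0.421
```

```bash
python3 st.py
```

```text
t 7.05 th 2.95 r 0.1196 z 0.1712 ft 0.47 fr -0.81 fz 0.23 w 0.421
[-0.001  0.006  0.     0.121  0.     0.039]
```

arm_command([
  [[-0.017,0,0,0,0.2,0,0.42],[-0.017,0,0,0,0.2,0,0.42]],
])

```text
time: 7.25
tool_pos: [0.6211, 0.2211, 0.1711]
tcp_rot: [-0.072, 1.564, 0.066]
wrist_force: [-0.5, -10.6, 2.1]
width: 0.424
```

```bash
python3 st.py wrist w5; python3 - <<'E'
E
```

```text
t 7.25 th 4.22 r 0.1193 z 0.1711 ft -10.52 fr -1.25 fz 2.14 w 0.424
[ 0.015  0.005  0.004  0.112 -0.001  0.07 ]
```

View pics/w5.png

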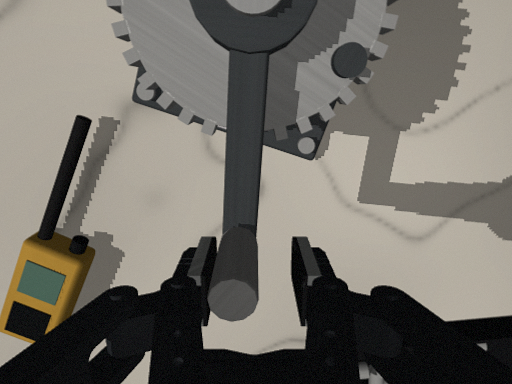

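Resistance has come up to 10.5 N. I'll nudge slightly and hold to confirm.

arm_command([
  [[0,0,0,0,0.2,0,0.42],[0,0,0,0,0.15,0,0.42],[0,0,0,0,0.1,0,0.42]],
])

```text
time: 7.6
tool_pos: [0.621, 0.2208, 0.171]
tcp_rot: [-0.082, 1.565, 0.062]
wrist_force: [-1.2, -4.6, 0.8]
width: 0.421
```

```bash
python3 st.py wrist w6
python3 - <<'E'
from h import *
import cv2
f=np.load("w6.npz");u,v=proj(f,[.5285,.2606,.1225]);print("bolt expected if still",u,v)
p=f["p"];cv2.imwrite("pics/w6z.png",cv2.resize(p[0:110,300:420],None,fx=5,fy=5))
p0=ray(f,u,v,.1225);
E
```

```text
t 7.6 th 4.09 r 0.1192 z 0.171 ft -4.52 fr -1.49 fz 0.8 w 0.421
[ 0.02   0.004  0.013  0.098 -0.     0.078]
bolt expected if still 354.435754849614 64.50571926208018
```

View pics/w6.png

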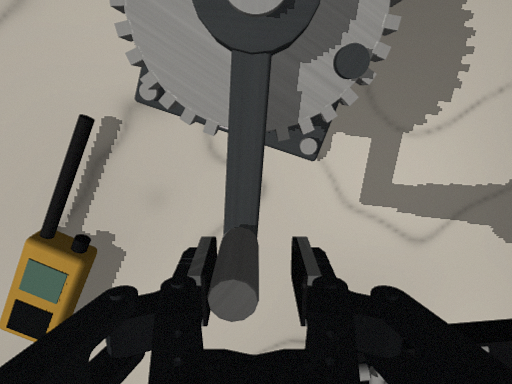

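Run:
```python
from h import *
def a(p):
    d=p[:2]-C;return np.round([*p[:2],np.degrees(np.arctan2(d[1],d[0])),np.hypot(*d)],4)
f=np.load("w6.npz")
print("peg",a(ray(f,233,300,.186)),"arm mid",a(ray(f,248,110,.136)),"bolt",a(ray(f,351.5,60.5,.1225)))
f=np.load("w5.npz")
print("peg",a(ray(f,233,300,.186)),"arm mid",a(ray(f,247,110,.136)),"bolt",a(ray(f,349.5,60,.1225)))
f=np.load("w1.npz");print("peg",a(ray(f,240,214,.186)),"arm mid",a(ray(f,243,120,.136)))
```

```text
peg [0.6214 0.2129 0.2956 0.1193] arm mid [ 0.5538  0.2114 -1.0051  0.0517] bolt [5.26800e-01 2.58900e-01 6.20144e+01 5.27000e-02]
peg [0.6215 0.2131 0.3609 0.1194] arm mid [ 0.5539  0.2117 -0.6607  0.0518] bolt [5.26900e-01 2.58900e-01 6.20158e+01 5.28000e-02]
peg [  0.6106   0.1612 -25.2194   0.12  ] arm mid [  0.5591   0.1846 -25.9076   0.0633]
```

The anticlockwise end is at a peg angle of about 0.3° (25° of travel), and the ring hasn't moved (bolt at 62.0°). Now I'll swing clockwise. The first 35° of play is certainly free.

arm_command([
  [[0.04,0,0,0,-0.4,0.03,0.42],[0.045,0,0,0,-0.5,0.03,0.42],[0.045,0,0,0,-0.5,0,0.42],[0.042,0,0,0,-0.5,0,0.42],[0.042,0,0,0,-0.5,0,0.42],[0.042,0,0,0,-0.5,0,0.42],[0.042,0,0,0,-0.5,0,0.42],[0.042,0,0,0,-0.5,0,0.42],[0.03,0,0,0,-0.3,0,0.42],[0,0,0,0,0,0,0.42]],
])

```text
time: 8.65
tool_pos: [0.6189, 0.1869, 0.1712]
tcp_rot: [0.23, 1.55, -0.224]
wrist_force: [-0.1, 0.3, 0.3]
width: 0.422
```

```bash
python3 st.py
```

```text
t 8.65 th -12.28 r 0.1196 z 0.1712 ft 0.27 fr -0.18 fz 0.32 w 0.422
[-0.076  0.008 -0.005  0.123  0.003  0.041]
```

arm_command([
  [[0.02,0,0,0,-0.5,0.03,0.42],[0.03,0,0,0,-0.5,0.03,0.42],[0.03,0,0,0,-0.5,0,0.42],[0.035,0,0,0,-0.5,0,0.42],[0.035,0,0,0,-0.5,0,0.42],[0.035,0,0,0,-0.4,0,0.42],[0.02,0,0,0,-0.3,0,0.42],[0,0,0,0,0,0,0.42]],
])

```text
time: 9.45
tool_pos: [0.6077, 0.1552, 0.1715]
tcp_rot: [0.405, 1.524, -0.394]
wrist_force: [0.2, 1.0, 0.2]
width: 0.418
```

```bash
python3 st.py wrist w7
```

```text
t 9.45 th -28.4 r 0.1201 z 0.1715 ft 0.98 fr -0.34 fz 0.19 w 0.418
[-0.015  0.008 -0.009  0.154 -0.002 -0.011]
```

View pics/w7.png

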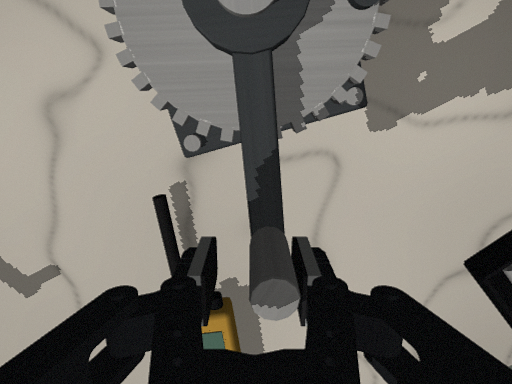

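arm_command([
  [[0.025,0,0,0,-0.4,0,0.42],[0.03,0,0,0,-0.4,0,0.42],[0.03,0,0,0,-0.4,0,0.42],[0.03,0,0,0,-0.3,0,0.42],[0.01,0,0,0,-0.2,0,0.42]],
])

```text
time: 10.0
tool_pos: [0.5984, 0.1402, 0.1715]
tcp_rot: [0.511, 1.502, -0.498]
wrist_force: [1.0, -0.1, -0.0]
width: 0.419
```

```bash
python3 st.py
```

```text
t 10.0 th -36.82 r 0.1203 z 0.1715 ft 0.5 fr 0.91 fz -0.02 w 0.419
[-0.002  0.006 -0.011  0.155 -0.002 -0.033]
```

Peg is at about -33°. Small steps from here.

arm_command([
  [[0.015,0,0,0,-0.2,0,0.42],[0.017,0,0,0,-0.2,0,0.42]],
])

```text
time: 10.2
tool_pos: [0.5958, 0.1367, 0.1715]
tcp_rot: [0.538, 1.495, -0.524]
wrist_force: [0.5, -0.0, 1.1]
width: 0.419
```

```bash
python3 st.py
```

```text
t 10.2 th -38.91 r 0.1204 z 0.1715 ft 0.33 fr 0.44 fz 1.05 w 0.419
[-0.     0.006 -0.011  0.155 -0.002 -0.042]
```

arm_command([
  [[0.017,0,0,0,-0.2,0,0.42],[0.017,0,0,0,-0.2,0,0.42]],
])

```text
time: 10.4
tool_pos: [0.5931, 0.1334, 0.1715]
tcp_rot: [0.567, 1.488, -0.553]
wrist_force: [0.2, 0.1, -0.9]
width: 0.42
```

```bash
python3 st.py
```

```text
t 10.4 th -40.95 r 0.1204 z 0.1715 ft 0.21 fr 0.08 fz -0.89 w 0.42
[-0.002  0.006 -0.011  0.151 -0.002 -0.044]
```

arm_command([
  [[0.017,0,0,0,-0.2,0,0.42],[0.017,0,0,0,-0.2,0,0.42]],
])

```text
time: 10.6
tool_pos: [0.5902, 0.1302, 0.1715]
tcp_rot: [0.595, 1.48, -0.581]
wrist_force: [-0.1, 0.2, 0.3]
width: 0.418
```

```bash
python3 st.py
```

```text
t 10.6 th -42.99 r 0.1204 z 0.1715 ft 0.11 fr -0.24 fz 0.34 w 0.418
[-0.003  0.005 -0.012  0.15  -0.002 -0.045]
```

arm_command([
  [[0.017,0,0,0,-0.2,0,0.42],[0.017,0,0,0,-0.2,0,0.42]],
])

```text
time: 10.8
tool_pos: [0.5881, 0.1283, 0.1716]
tcp_rot: [0.627, 1.47, -0.607]
wrist_force: [6.9, 9.4, -6.1]
width: 0.422
```

```bash
python3 st.py
```

```text
t 10.8 th -44.33 r 0.1203 z 0.1716 ft 11.55 fr -1.63 fz -6.11 w 0.422
[-0.017  0.005 -0.015  0.16  -0.003 -0.027]
```

It resists at 11.5 N, with the peg at about -40.5°. I'll nudge and hold, then check with a picture.

arm_command([
  [[0,0,0,0,-0.15,0,0.42],[0,0,0,0,-0.15,0,0.42],[0,0,0,0,-0.15,0,0.42]],
])

```text
time: 11.1
tool_pos: [0.5882, 0.1285, 0.1714]
tcp_rot: [0.637, 1.464, -0.602]
wrist_force: [5.1, 4.0, -3.6]
width: 0.421
```

```bash
python3 st.py scene s2;python3 st.py wrist w8
```

```text
t 11.1 th -44.22 r 0.1201 z 0.1714 ft 6.43 fr 0.85 fz -3.65 w 0.421
[-0.023  0.006 -0.027  0.142 -0.004 -0.014]
t 11.15 th -44.22 r 0.1201 z 0.1714 ft 6.72 fr -0.25 fz -4.6 w 0.419
[-0.023  0.006 -0.027  0.142 -0.004 -0.012]
```

View pics/w8.png

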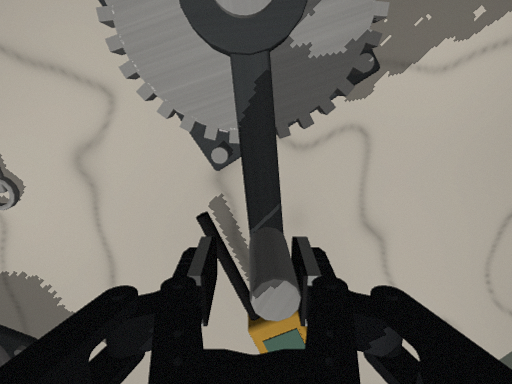

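The peg is against the right pad (about (275,298)). The two ends are at about +0.3° and -40.5°, so the middle is at about -20°. I'll push the arm back anticlockwise to there, with the tool ending at about -16°.

arm_command([
  [[-0.05,0,0,0,0.5,0,0.42],[-0.045,0,0,0,0.5,0,0.42],[-0.042,0,0,0,0.5,0,0.42],[-0.042,0,0,0,0.5,0,0.42],[-0.042,0,0,0,0.5,0,0.42],[-0.042,0,0,0,0.5,0,0.42],[-0.042,0,0,0,0.5,0,0.42],[-0.042,0,0,0,0.5,0,0.42],[-0.03,0,0,0,0.3,0,0.42],[0,0,0,0,0,0,0.42]],
])

```text
time: 12.2
tool_pos: [0.6104, 0.1622, 0.1707]
tcp_rot: [0.33, 1.534, -0.309]
wrist_force: [-0.0, 0.5, -0.3]
width: 0.416
```

```bash
python3 st.py
```

```text
t 12.2 th -24.83 r 0.1193 z 0.1707 ft 0.47 fr -0.24 fz -0.35 w 0.416
[ 0.025  0.01  -0.016  0.073 -0.003  0.07 ]
```

arm_command([
  [[0,0,0,0,0.3,0,0.42],[-0.02,0,0,0,0.3,0,0.42],[-0.02,0,0,0,0.3,0,0.42],[-0.02,0,0,0,0.3,0,0.42],[-0.02,0,0,0,0.3,0,0.42],[-0.02,0,0,0,0.2,0,0.42],[0,0,0,0,0,0,0.42],[0,0,0,0,0,0,0.42]],
])

```text
time: 13.0
tool_pos: [0.6165, 0.1787, 0.1706]
tcp_rot: [0.245, 1.545, -0.227]
wrist_force: [-0.2, -0.7, 0.1]
width: 0.421
```

```bash
python3 st.py wrist w9
```

```text
t 13.0 th -16.37 r 0.1193 z 0.1706 ft -0.69 fr -0.03 fz 0.06 w 0.421
[-0.016  0.011 -0.013  0.057  0.     0.073]
```

View pics/w9.png

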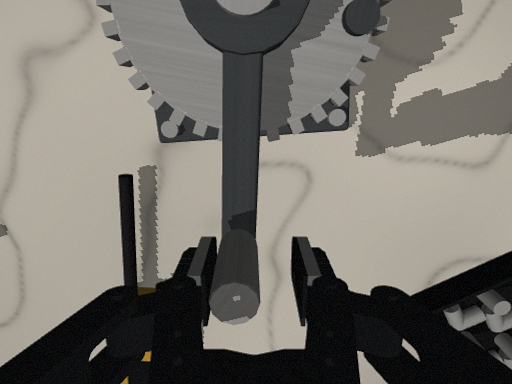

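Tool is at -16.4°, so the peg is at about -20°. I'll back the pad off, open, and rise straight up.

arm_command([
  [[0,0,0,0,-0.4,0,0.42],[0,0,0,0,-0.3,0,0.42],[0,0,0,0,0,0,0.6],[0,0,0,0,0,0,0.8],[0,0,0,0,0,0,0.8],[0,0,0,-1.5,0,0,0.8],[0,0,0,-2.5,0,0,0.8],[0,0,0,-2.5,0,0,0.8],[0,0,0,-2,0,0,0.8],[0,0,0,0,0,0,0.8]],
])

```text
time: 14.05
tool_pos: [0.6128, 0.1705, 0.2617]
tcp_rot: [0.246, 1.545, -0.228]
wrist_force: [0.1, -0.2, 0.6]
width: 0.799
```

```bash
python3 st.py wrist w10;python3 st.py side b10
```

```text
t 14.05 th -20.68 r 0.1184 z 0.2617 ft -0.12 fr 0.15 fz 0.65 w 0.799
[ 0.059  0.01  -0.014  9.172 -0.136  0.064]
t 14.1 th -20.85 r 0.1178 z 0.2601 ft -0.25 fr 0.51 fz 0.58 w 0.797
[ 6.100e-02  9.000e-03 -1.300e-02  9.012e+00 -1.290e-01  1.330e-01]
```

View pics/w10.png

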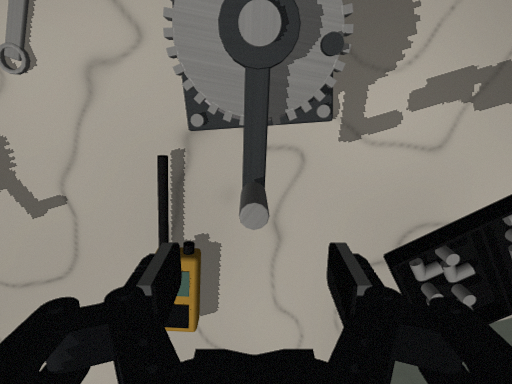

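View pics/b10.png

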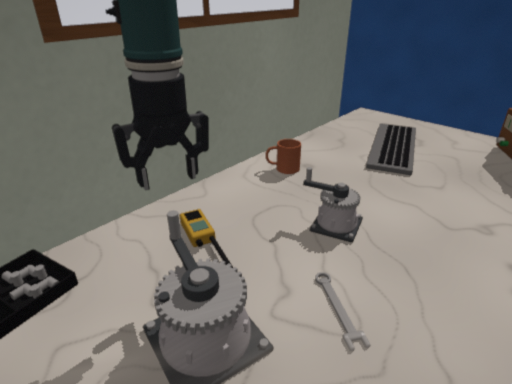

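Run:
```python
from h import *
def a(p):
    d=p[:2]-C;return np.round([*p[:2],np.degrees(np.arctan2(d[1],d[0])),np.hypot(*d)],4)
f=np.load("w10.npz");print("peg",a(ray(f,254,215,.186)),"bolt",a(ray(f,332,43.5,.1225)))
f=np.load("b10.npz");print("peg",a(ray(f,174.3,214,.186)),"bolt",a(ray(f,163.8,296.2,.1225)))
b=np.load("side0.npz");print("bolt diff px",np.abs(b["p"][285:308,152:175].astype(int)-f["p"][285:308,152:175]).mean(),"small diff",np.abs(b["p"][160:240,300:365].astype(int)-f["p"][160:240,300:365]).mean())
```

```text
peg [  0.6141   0.1708 -20.3407   0.1194] bolt [5.26900e-01 2.59000e-01 6.19881e+01 5.29000e-02]
peg [  0.6117   0.1713 -20.538    0.117 ] bolt [5.28700e-01 2.60100e-01 6.08627e+01 5.47000e-02]
bolt diff px 6.468809073724008 small diff 6.7025
```

```bash
python3 -c "
from workcell import bot
print(bot.finish_job())"
```

```text
the job is handed in; nothing more can be done
None
```

I checked the free play and handed the job in at about 14 s. I held the peg loosely between part-closed fingers and swung the arm anticlockwise until it resisted, then clockwise until it resisted again.

| Point | Peg angle | Force at the peg |
|---|---|---|
| Start | about -25° | – |
| Anticlockwise end | about +0.3° | 10.5 N |
| Clockwise end | about -40.5° | 11.5 N |
| Left standing | about -20.4° | released |

- **Free play:** it came to about 41°, with its middle at about -20.1°. The clockwise end comes from the tool angle and pad offset, not from a picture.
- **Ring:** the bolt read 61.4° before and 62.0° after from the wrist camera, and 60.9° at the end from the side camera. All agree within about 1°, which is measuring error, so the ring was not visibly dragged.
- **Small rotator:** before and after side pictures show no change beyond image noise.
- **Gripper:** it stood open and clear above the peg when I handed in.

No check failed. The forces eased to about 4.5 N and 6.5 N while I held at the ends, below the roughly 13 N needed to move the ring. The last two cameras put the peg at -20.3° and -20.5°.

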